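# Pop the jar from the spring clip and trap it

## Task

On the grey shower basket, press the blue spring clip down with one fingertip and, with the other finger of the same hand, trap the little ceramic jar that pops out before it slides off the end of its lane. Do not pinch, lift or tip the jar, and leave everything else where it is. Finish while holding: one finger still keeping the clip pressed fully down and the other still stopping the upright jar.

Things in the scene. Friction and masses are not known exactly. Their poses are not given: they have to be found in the camera images.
- basket: Fixed grey plastic basket, 130 mm along its x, 280 mm along its y (-185 to +95); origin on the counter, z up. Lid deck at y -87 to +95, top 91 mm above the counter; at y below -88 an open compartment holds bottle and scrubber. A tiled upstand, 126 mm high, stands at x +75 to +100. Along the deck a lane runs in +y, centred on x = -20; on its centre line stand the clip (y -45) and jar (y -5).
- clip_top (a point): Centre of the upper face of the blue spring clip, a flat cap 26 mm (basket x) by 22 mm (basket y); nothing stands above it. It is 113 mm above the counter when up, 104 mm when fully down; the black frame round it is 101 mm high. The point moves with the clip; its y axis is the lane's direction.
- clip (a joint): Travel of the clip in m: 0 up, 0.009 fully down (over 0.0065 will do). A spring returns it: about 2 N starts it, 6 N brings it fully down. A steel latch, 6 mm high, in front of the jar sinks with it and frees the jar at about 0.006. Keep the clip down: the latch would rise again under the jar.
- jar: Small loose brown ceramic jar, wooden cap, 36 mm diameter, 42 mm tall, about 100 g; origin at the centre of its underside. Starts 40 mm from the clip's centre towards basket +y (near side at 22, far side at 58 mm). Once the latch is down a spring pusher, 9 mm high, drives it to +y at 0.1 to 0.25 m/s with 1 to 3 N. A finger standing in the lane, tip 0 to 25 mm above the lane floor, stops it.
- lane_end (a point): Middle of the open far end of the lane, on its floor, 140 mm from the clip's centre and 91 mm above the counter; here the jar would fall off. The lane is straight and level, 38 mm wide between side walls 8 mm high and 4 mm thick.
- conditioner: Coral conditioner bottle, 52 mm diameter, 134 mm tall, loose in the basket; origin at the centre of its underside. Leave alone.
- scrubber: Green ridged face scrubber, 44 mm diameter, 33 mm tall, loose in the basket beside the bottle; origin at its underside. Leave alone.
- scraper: Stainless steel tongue scraper, 115 mm long along its y, 27 mm wide at the loop, 5 mm thick, lying loose on the lid deck beside the lane (about 58 mm from the lane's centre line); origin at its underside, near its middle. Leave alone.
- tumbler: White tumbler, 68 mm diameter, 90 mm tall, loose on the counter; origin at its underside. Leave alone.
- cream: Amber cream jar, 60 mm diameter, 55 mm tall, loose on the counter; origin at its underside. Leave alone.
- spray: Aluminium spray can, 48 mm diameter, 130 mm tall, loose on the counter; origin at its underside. Leave alone.
Mind the look-alikes: they are no part of the job. Several things have the shape of the jar; the one meant has the colours described above.

How it is judged:
By the outcome, as a careful person would: the job done as asked, in the order asked, and still so for the second after the job is handed in, while the arm keeps its last pose, push and grip.
It also fails if it takes over 32 s, if anything falls off the work surface, if the arm or the gripper's body presses on something with over 40 N, if the wrist force passes 120 N, or if a joint passes its speed limit or range.

## Robot

A 6-joint arm with a two-finger parallel gripper is mounted at the origin on the work surface. World frame = base frame: x ahead of the robot, y to its left, z up, the work surface at z = 0. Lengths are in m, angles in rad, forces in N, time in s.
With the tool pointing down it reaches from about 0.35 to 0.725 m from the base axis. Payload 6 kg.
Tool frame: the origin (TCP) lies on the centre line of the jaws, within the pads' length; the fingertips stand 8 mm ahead of it and the grasp point (between the pads) lies 11 mm behind it; z points along the fingers, y is the direction in which the jaws open and shut (so a half turn about z gives the same grasp; the last joint's range is limited). The gripper opens to 85 mm and grips with 20 to 120 N. Pads are 22 mm wide; open, the fingers measure 114 mm over their backs; the gripper's body (76 mm by 85 mm) begins 54 mm behind the grasp point. The pads swing forward as they close: fully open they stand 13 mm farther back than shut.
Start: joints at [0.334, 0.04, 0.085, 0, -1.615, -0.334], TCP at [0.6, 0, 0.239] pointing down, gripper open.
Joint ranges: [-2.56, 2.56], [-1.29, 2.01], [-1.08, 1.49], [-3.29, 1.98], [-2.81, -0.18], [-2.99, 2.99]. Speed limits (rad/s): [2.57, 2.57, 3.01, 3.14, 3.14, 3.14].

## Interface

Orientations are given as a rotation vector (axis times angle).
In Python, from workcell import arm gives the robot as it stands.
- The arm moves only by the tool servo_tool, never from a script. Its argument "moves" is a list of rows, each a list of 4 numbers: the shift along the tool's x, y, z in units of 0.5 m (1.0 is 0.5 m), then the turn about the tool's z in units of 60 degrees (1.0 is 60 degrees). In form: [[x, y, z, roll], ...]. A call has 1 to 10 rows; each row is the pose to reach, as a shift and turn from the pose measured when the call began, along the tool's axes at that moment; what a row does not reach only later rows make up. A row lasts 1/10 s, in which the tool goes at most 50 mm and 8.59 degrees, less where a joint would pass 70% of its speed; a pose out of reach is approached as far as the arm can. A call with a number of a shift or a turn outside -1 to 1 is refused whole. A call with a gripper value outside its range is refused whole. "grip" is the opening, from 0 (shut) to 1 (fully open), set as the call begins (left out, the last holds). The fingers move at their own pace and stop on an object; the grip force is fixed at half the most. Time passes only in rows, so rows that repeat a pose let the fingers close. It gives the time, the measured TCP pose, the force and the opening at its end, in the units of the state.
- arm.get_obs(): the state, without advancing time (a new reading comes with each control period).
- arm.read_camera(name): name is "scene" or "side" or "wrist"; returns a dict with "image" (384x512x3 uint8, blue, green, red), "intrinsics" (3x3 intrinsics, pixels), "world_to_cam" (4x4, takes a point from world to camera coordinates). Camera axes: x right, y down, z forward; pixel columns grow to the right and rows downward; lengths in m; the calibration is good to about 2 mm. A picture is of the moment at which its call begins. There is no depth.
- arm.close_job(): hands the job in, once; it reports no verdict.
The state is a dict: "time": time; "q": joint angles; "qd": joint speeds; "joint_efforts": joint torques, N m; "tcp_pos": TCP position; "ee_rot": TCP orientation; "wrist_force": force on the tool from outside, world axes, zero at the start; "torque": the same for the moment, N m; "gripper_width": finger opening in m.
Only numpy, scipy, OpenCV 4.12 (cv2) and the standard library are available. Lean on these libraries where they do the work, as an engineer would, in place of code of your own. Each camera call takes 0.05 s, during which the arm holds its last target.

## Working session

There is one attempt and no reset: what is moved stays moved. The work goes in short steps, Python scripts to look and compute and a tool call to move; the robot and the scene stay as the last step left them, time stands still between calls to the robot, and variables do not carry over. Pictures are saved under pics/ and viewed, and the job is handed in when it is done.

Besides the shell and the picture viewer there is one more tool, called after "Emit:" by a JSON object that holds its "op" and its "data". servo_tool: Moves the arm, as the interface text tells. Shifts and turns lie within -1 to 1; 1 stands for 0.5 m of shift or 60 degrees of turn. Its arguments: {"type":"object","properties":{"moves":{"type":"array","items":{"type":"array","items":{"type":"number","minimum":-1,"maximum":1}}},"grip":{"type":"number"}},"required":["moves"]}

```bash
ls; mkdir -p pics
python3 - <<'E'
from workcell import arm
import cv2,json
o=arm.get_obs(); print({k:o[k] for k in('time','tcp_pos','ee_rot','wrist_force','gripper_width')})
for n in('scene','side','wrist'):
    c=arm.read_camera(n); cv2.imwrite(f'pics/{n}0.png',c['image']); print(n,c['intrinsics'],c['world_to_cam'])
E
```

```text
pics
{'time': 0.0, 'tcp_pos': array([5.99689977e-01, 8.76895777e-05, 2.38282002e-01]), 'ee_rot': array([ 2.22055470e+00, -2.22048383e+00, -1.82073859e-03]), 'wrist_force': array([0.17351501, 0.10059833, 0.5453939 ]), 'gripper_width': 0.08525199788158588}
scene [[496.71590073   0.         265.98669013]
 [  0.         496.71590073 195.70072729]
 [  0.           0.           1.        ]] [[-0.62773998  0.77839314  0.00683001  0.29156621]
 [ 0.53798938  0.44017285 -0.71889866 -0.21991076]
 [-0.56259217 -0.44760696 -0.69508134  1.96175583]
 [ 0.          0.          0.          1.        ]]
side [[356.37326597   0.         256.26629162]
 [  0.         356.37326597 185.99767022]
 [  0.           0.           1.        ]] [[ 0.71265992 -0.70143329 -0.01035229 -0.33001593]
 [-0.51852028 -0.51676504 -0.68124196  0.34102236]
 [ 0.47249609  0.49086171 -0.73198513  0.78802177]
 [ 0.          0.          0.          1.        ]]
wrist [[282.88678447   0.         255.35797927]
 [  0.         282.88678447 197.93745729]
 [  0.           0.           1.        ]] [[-9.99997671e-01  1.00418822e-04  2.15603069e-03  5.99445380e-01]
 [ 6.73198263e-04  9.63596858e-01  2.67358640e-01 -3.44691979e-02]
 [-2.05069656e-03  2.67359468e-01 -9.63594681e-01  3.77718823e-01]
 [ 0.00000000e+00  0.00000000e+00  0.00000000e+00  1.00000000e+00]]
```

View pics/scene0.png

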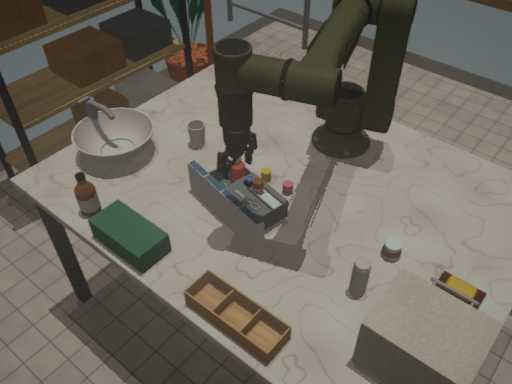

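View pics/side0.png

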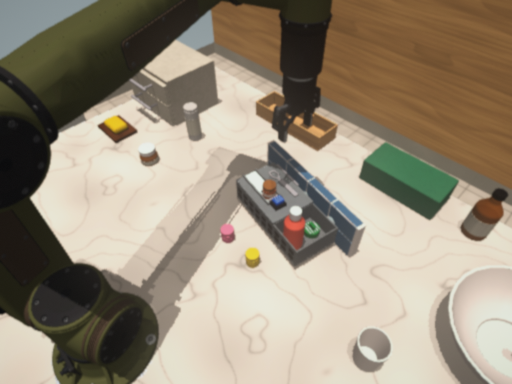

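View pics/wrist0.png

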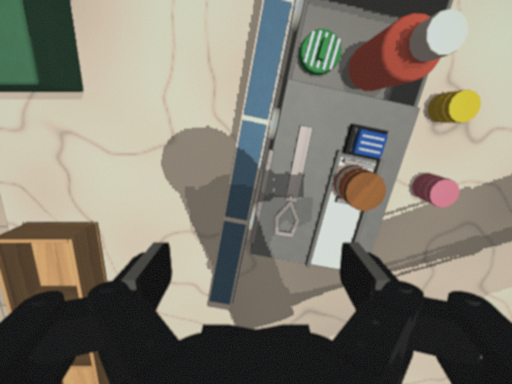

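```bash
cat > h.py <<'E'
import numpy as np,cv2
def ray(c,uv,z):
    K=np.array(c['intrinsics']);T=np.array(c['world_to_cam']);R=T[:3,:3];t=T[:3,3]
    C=-R.T@t; d=R.T@np.linalg.inv(K)@np.array([uv[0],uv[1],1.]); return (C+d*(z-C[2])/d[2])
def proj(c,p):
    T=np.array(c['world_to_cam']);q=np.array(c['intrinsics'])@(T[:3,:3]@np.array(p)+T[:3,3]);return q[:2]/q[2]
E
python3 - <<'E'
from h import *
from workcell import arm
c=arm.read_camera('wrist');im=c['image'];np.save('w.npy',im)
hsv=cv2.cvtColor(im,cv2.COLOR_BGR2HSV)
def comp(m,box):
    k=np.zeros(m.shape,np.uint8);x0,y0,x1,y1=box;k[y0:y1,x0:x1]=m[y0:y1,x0:x1]
    cs,_=cv2.findContours(k,cv2.RETR_EXTERNAL,cv2.CHAIN_APPROX_NONE);return max(cs,key=cv2.contourArea)
b=comp(cv2.inRange(hsv,(105,120,60),(130,255,255)),(335,110,400,170))
r=cv2.minAreaRect(b);print('clip',r);
for p in cv2.boxPoints(r):print(p,ray(c,p,.113))
j=comp(cv2.inRange(hsv,(5,80,40),(20,255,255)),(325,155,395,215));print('jar',cv2.minAreaRect(j),cv2.boundingRect(j))
w=comp(cv2.inRange(hsv,(0,0,170),(180,50,255)),(305,150,365,275));r=cv2.minAreaRect(w);print('lane',r)
for p in cv2.boxPoints(r):print(p,ray(c,p,.091))
x,y=260,90
cr=cv2.resize(im[y:y+190,x:x+240],None,fx=3,fy=3,interpolation=cv2.INTER_CUBIC);cv2.imwrite('pics/crop1.png',cr)
E
```

```text
clip ((369.3470764160156, 143.18824768066406), (30.261804580688477, 26.465518951416016), 12.528807640075684)
[351.7059  152.82355] [ 0.51202582 -0.03855245  0.113     ]
[357.44705 126.98824] [ 0.50899593 -0.06137731  0.113     ]
[386.98825 133.55295] [ 0.48200135 -0.05567517  0.113     ]
[381.2471  159.38824] [ 0.48439205 -0.03256487  0.113     ]
jar ((361.8000183105469, 188.40000915527344), (46.51021194458008, 40.24921798706055), 26.56505012512207) (339, 168, 47, 44)
lane ((336.3018798828125, 231.94337463378906), (33.51597595214844, 74.44942474365234), 15.945394515991211)
[309.96225 263.13208] [0.53956346 0.08471247 0.091     ]
[330.41507 191.54715] [0.52278081 0.00337809 0.091     ]
[362.6415  200.75467] [0.48872557 0.01322261 0.091     ]
[342.1887 272.3396] [0.50310031 0.09611441 0.091     ]
```

View pics/crop1.png

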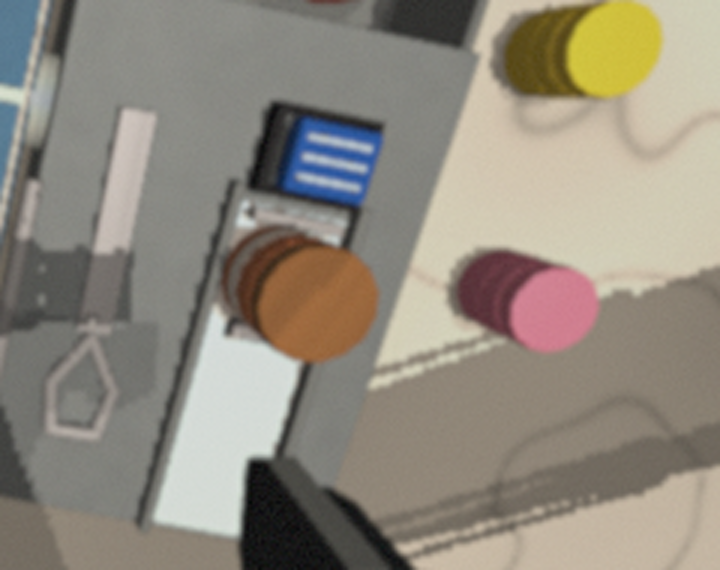

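Run:
```python
from h import *
from workcell import arm
c=arm.read_camera('wrist')
def line(n,a,b,z):
    A,B=ray(c,a,z),ray(c,b,z);d=B-A;print(n,A[:2],B[:2],'ang',np.degrees(np.arctan2(-d[0],d[1])))
f=lambda x,y:(260+(x+.5)/3-.5,90+(y+.5)/3-.5)
line('deck edge',f(477,50),f(372,385),.091)
line('wall L top',f(232,185),f(143,525),.099)
line('floor L',f(225,330),f(153,520),.091)
line('clipL',f(300,120),f(281,190),.113)
line('clipR',f(383,125),f(365,205),.113)
line('upstand outer/inner top',(265,0),(210,303),.126)
line('upstand inner',(293,0),(232,304),.126)
print('jartop',ray(c,f(317,303),.133),'end',ray(c,f(150,522),.091))
print('clip c',ray(c,(369.3,143.2),.113))
for n in ('scene','side'):
    q=arm.read_camera(n);im=q['image'];h=cv2.cvtColor(im,cv2.COLOR_BGR2HSV)
    u,v=proj(q,ray(c,(369.3,143.2),.113)).astype(int);print(n,u,v)
    cv2.imwrite(f'pics/{n}1.png',cv2.resize(im[v-50:v+50,u-60:u+60],None,fx=6,fy=6,interpolation=cv2.INTER_CUBIC))
    m=cv2.inRange(h,(108,120,40),(130,255,255));k=np.zeros_like(m);k[v-12:v+12,u-12:u+12]=m[v-12:v+12,u-12:u+12]
    ys,xs=np.nonzero(k);print(xs.mean(),ys.mean(),ray(q,(xs.mean(),ys.mean()),.113),len(xs))
```

```text
deck edge [ 0.44508641 -0.07981297] [0.46469104 0.03216019] ang -9.93087920246748
wall L top [ 0.52153417 -0.03839014] [0.54407222 0.08225556] ang -10.581564751253216
floor L [0.51781916 0.01205973] [0.53885126 0.08461534] ang -16.165583680777683
clipL [ 0.50682631 -0.05906788] [ 0.51056299 -0.03838889] ang -10.242783868272815
clipR [ 0.48195753 -0.05761587] [ 0.48448904 -0.03383052] ang -6.075218309467119
upstand outer/inner top [ 0.59255394 -0.15490999] [0.64553059 0.11016724] ang -11.301868944675565
upstand inner [ 0.57137271 -0.1549202 ] [0.62341568 0.11136237] ang -11.058639700483617
jartop [ 0.50399686 -0.00801902  0.133     ] end [0.53991211 0.08542938 0.091     ]
clip c [ 0.49695143 -0.04718046  0.113     ]
scene 248 179
248.0 180.66666666666666 [ 0.50462046 -0.04392735  0.113     ] 3
side 278 197
277.47222222222223 201.41666666666666 [ 0.48732963 -0.05413911  0.113     ] 36
```

View pics/side1.png

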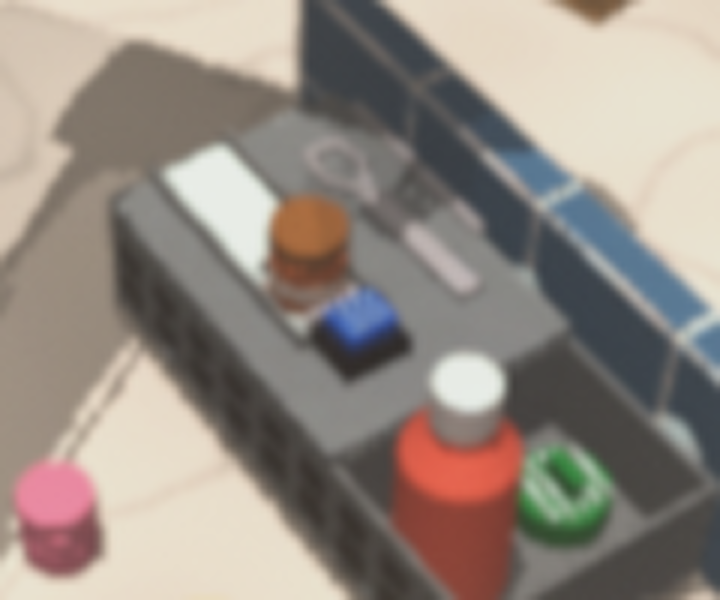

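Emit:
{"op": "servo_tool", "data": {"moves": [[0, 0.05, 0, -0.13], [0, 0.1, 0, -0.27], [0, 0.15, 0, -0.4], [0, 0.188, 0, -0.53], [0, 0.188, 0, -0.67], [0, 0.188, 0, -0.8], [0, 0.188, 0, -0.93], [0, 0.188, 0, -1], [0, 0.188, 0, -1]], "grip": 1}}

```text
time: 1.25
tcp_pos: [0.5059, 0.0, 0.2391]
ee_rot: [3.035, -0.812, -0.001]
wrist_force: [-0.4, -0.4, 0.2]
gripper_width: 0.0854
```

Emit:
{"op": "servo_tool", "data": {"moves": [[0, 0, 0, -0.13], [0, 0, 0, -0.26], [0, 0, 0, -0.325], [0, 0, 0, -0.325], [0, 0, 0, -0.325]]}}

```text
time: 1.75
tcp_pos: [0.5059, 0.0001, 0.2392]
ee_rot: [-3.128, 0.292, 0.0]
wrist_force: [-0.3, -0.4, 0.2]
gripper_width: 0.0854
```

```bash
cat > st.py <<'E'
from h import *
from workcell import arm
import sys
from scipy.spatial.transform import Rotation as Ro
o=arm.get_obs();R=Ro.from_rotvec(o['ee_rot']).as_matrix()
print(o['time'],o['tcp_pos'],o['wrist_force'],o['gripper_width'],'tooly',R[:,1],'x',R[:,0],'z',R[:,2])
clip=np.array([.4969,-.0472,.113]);l=np.array([.182,.983,0])
d=np.array([clip[0]+.049*.182,clip[1]+.049*.983,0])-o['tcp_pos'];print('err tool xy m',(R.T@d)[:2])
for n in sys.argv[2:]:
    c=arm.read_camera(n);cv2.imwrite(f'pics/{n}{sys.argv[1]}.png',c['image'])
    np.savez(f'{n}{sys.argv[1]}.npz',**{k:np.array(v) for k,v in c.items()})
E
python3 st.py 2 wrist side scene
```

```text
1.75 [5.05863114e-01 6.41370259e-05 2.39162098e-01] [-0.31917549 -0.43975232  0.17327196] 0.08535743548716006 tooly [-1.84878252e-01 -9.82761431e-01 -4.62234685e-05] x [ 9.82761386e-01 -1.84878229e-01 -3.13873087e-04] z [-2.99916651e-04  1.03454948e-04 -9.99999950e-01]
err tool xy m [-0.00013619 -0.0008679 ]
```

View pics/wrist2.png

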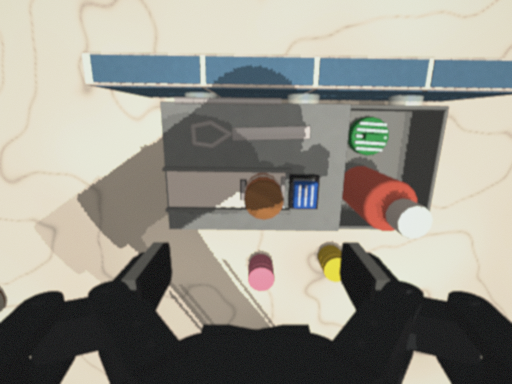

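View pics/side2.png

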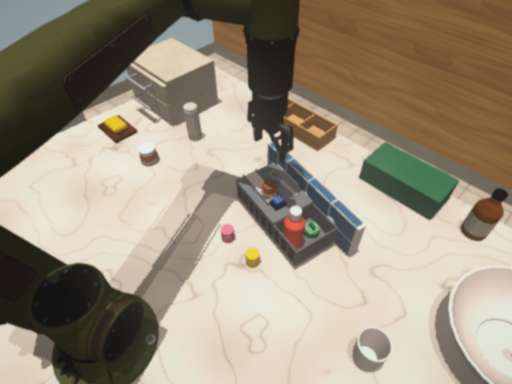

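Run:
```python
from h import *
c=dict(np.load('wrist2.npz'));im=c['image']
cv2.imwrite('pics/crop2.png',cv2.resize(im[140:250,150:350],None,fx=4,fy=4,interpolation=cv2.INTER_CUBIC))
h=cv2.cvtColor(im,cv2.COLOR_BGR2HSV)
m=cv2.inRange(h,(105,120,50),(130,255,255));k=np.zeros_like(m);k[165:220,280:330]=m[165:220,280:330]
cs,_=cv2.findContours(k,0,2);b=max(cs,key=cv2.contourArea);print(cv2.boundingRect(b),cv2.minAreaRect(b))
for p in cv2.boxPoints(cv2.minAreaRect(b)):print(p,ray(c,p,.113))
T=c['world_to_cam'];print('cam',-T[:3,:3].T@T[:3,3],T[:3,:3])
```

```text
(293, 181, 25, 27) ((305.0, 194.0), (26.0, 24.0), 90.0)
[293. 181.] [ 0.51134287 -0.03706701  0.113     ]
[317. 181.] [ 0.50718353 -0.05916831  0.113     ]
[317. 207.] [ 0.48183096 -0.05591291  0.113     ]
[293. 207.] [ 0.48609723 -0.0332412   0.113     ]
cam [ 0.57267648 -0.0127664   0.37264762] [[-1.84985886e-01 -9.82741161e-01 -1.80775874e-04]
 [-9.46773181e-01  1.78166150e-01  2.68099548e-01]
 [-2.63440253e-01  4.97657860e-02 -9.63391198e-01]]
```

View pics/crop2.png

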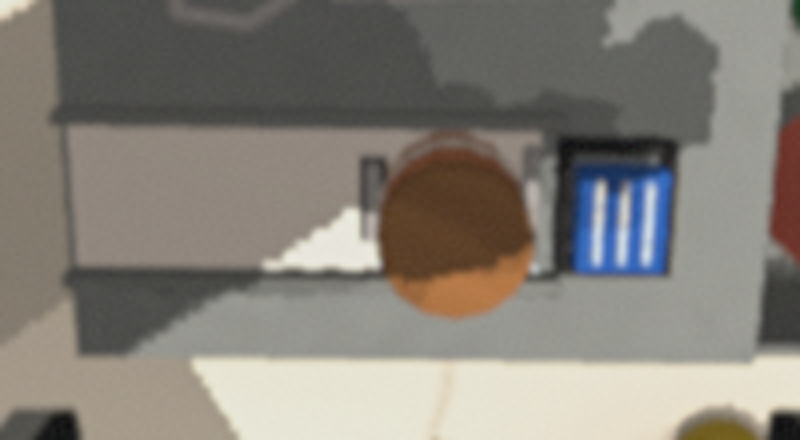

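Emit:
{"op": "servo_tool", "data": {"moves": [[0, -0.003, 0.04, 0], [0, -0.003, 0.09, 0], [0, -0.003, 0.14, 0], [0, -0.003, 0.18, 0], [0, -0.003, 0.21, 0], [0, -0.003, 0.222, 0], [0, -0.003, 0.222, 0]]}}

```text
time: 2.6
tcp_pos: [0.5059, 0.0014, 0.1278]
ee_rot: [3.128, -0.29, -0.002]
wrist_force: [-0.5, 0.0, 1.2]
gripper_width: 0.0853
```

```bash
python3 st.py 3 wrist side scene
python3 - <<'E'
import cv2,numpy as np
a=cv2.imread('pics/side3.png')[130:240,215:335];b=cv2.imread('pics/scene3.png')[130:240,190:310]
cv2.imwrite('pics/both3.png',np.hstack([cv2.resize(x,None,fx=3.3,fy=3.3,interpolation=cv2.INTER_CUBIC) for x in(a,b)]))
E
```

```text
2.6 [0.50591088 0.00143709 0.12775295] [-0.47985499  0.03850479  1.24979216] 0.08531351157056104 tooly [-1.83665609e-01 -9.82988621e-01  5.61519488e-04] x [ 0.98298807 -0.18366613 -0.00110194] z [-1.18632210e-03 -3.49579314e-04 -9.99999235e-01]
err tool xy m [0.00013581 0.00040742]
```

View pics/wrist3.png

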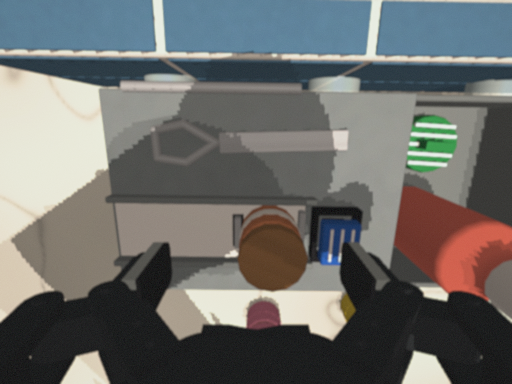

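View pics/both3.png

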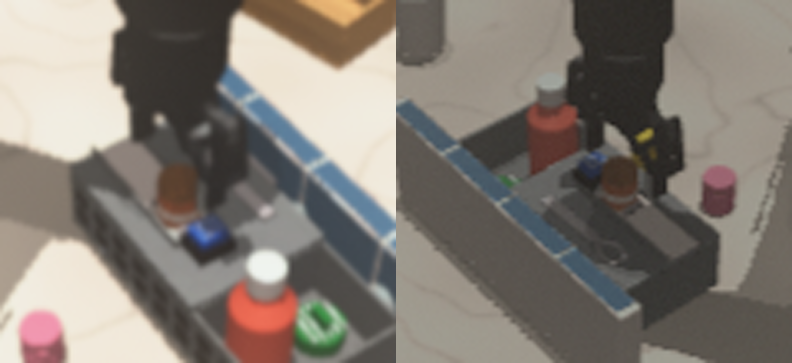

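Run:
```python
from h import *
from workcell import arm
from scipy.spatial.transform import Rotation as Ro
o=arm.get_obs();R=Ro.from_rotvec(o['ee_rot']).as_matrix();t=o['tcp_pos']
for n in('wrist','side','scene'):
    c=dict(np.load(n+'3.npz'));im=cv2.resize(c['image'],None,fx=3,fy=3,interpolation=cv2.INTER_CUBIC)
    us=[]
    for s,col in((1,(0,0,255)),(-1,(0,255,0))):
      for z in(.008,-.005):
        P=[proj(c,t+R@np.array([x,s*y,z])) for x,y in((-.011,.0425),(.011,.0425),(.011,.057),(-.011,.057))]
        cv2.polylines(im,[np.int32(np.array(P)*3)],True,col if z>0 else (255,255,0),1); us+=P
    q=proj(c,[.4966,-.0463,.113]);cv2.circle(im,tuple(np.int32(q*3)),4,(0,255,255),1)
    u=np.int32(np.mean(us,0)*3);im=im[max(u[1]-280,0):u[1]+220,max(0,u[0]-390):u[0]+390];cv2.imwrite(f'pics/ov_{n}.png',im[:590,:790])
```

```text
(no output)
```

View pics/ov_wrist.png

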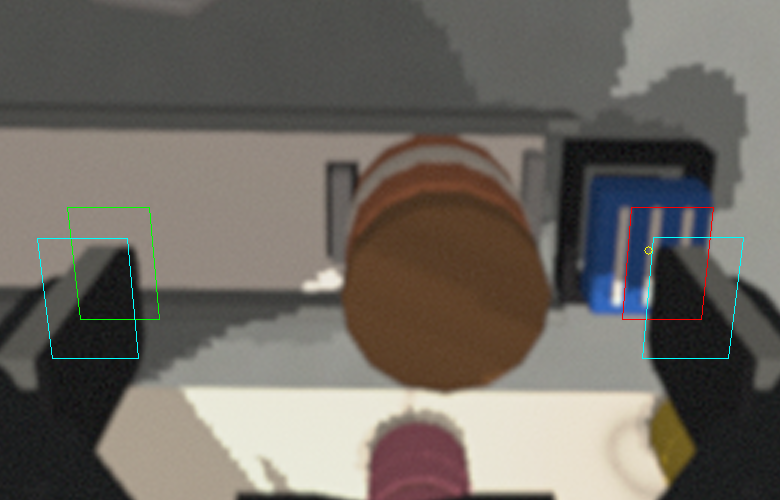

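View pics/ov_side.png

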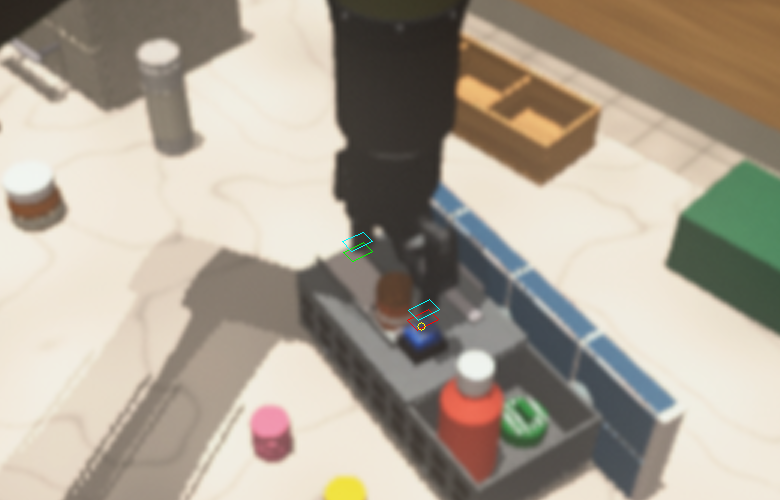

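View pics/ov_scene.png

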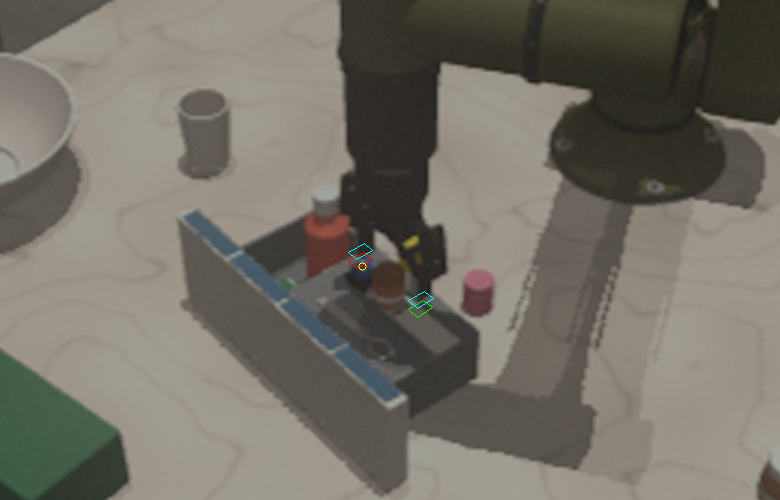

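Run:
```python
import cv2,numpy as np
a=cv2.imread('pics/side3.png')[145:205,245:305];b=cv2.imread('pics/scene3.png')[145:205,215:275]
L=[]
for x in(a,b):
    x=np.uint8(255*(x/255.)**.6);L.append(cv2.resize(x,None,fx=6.6,fy=6.6,interpolation=cv2.INTER_CUBIC))
cv2.imwrite('pics/z3.png',np.hstack(L))
```

```text
(no output)
```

View pics/z3.png

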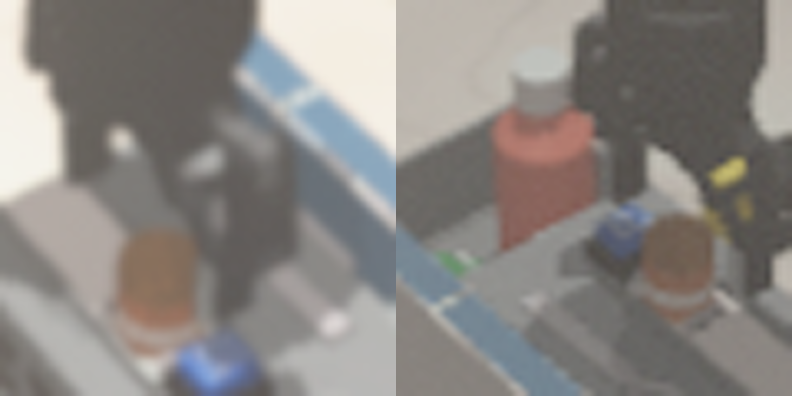

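Run:
```python
from h import *
t=np.array([.5059,.0014,.1278]);y=np.array([-.1837,-.983,0])
for n in('side','scene'):
    c=dict(np.load(n+'3.npz'))
    for s in(.05,-.05):
        for z in(.1198,.1328,.145): 
            p=t+y*s;p[2]=z;print(n,s,z,proj(c,p))
    print('clip',proj(c,[.4966,-.0463,.113]))
c=dict(np.load('side3.npz'));c2=dict(np.load('scene3.npz'))
def tri(a,b):
    A=cv2.triangulatePoints(c['intrinsics']@c['world_to_cam'][:3],c2['intrinsics']@c2['world_to_cam'][:3],np.array(a,float).reshape(2,1),np.array(b,float).reshape(2,1)).ravel();return A[:3]/A[3]
print('tipA',tri((280.6,192),(249.7,174.5)),'clip',tri((277.6,199.5),(249.7,179)))
```

```text
side 0.05 0.1198 [278.24719259 196.36856637]
side 0.05 0.1328 [278.42589835 192.97924921]
side 0.05 0.145 [278.59707051 189.73281358]
side -0.05 0.1198 [256.40127714 173.56258991]
side -0.05 0.1328 [256.35260559 170.14818576]
side -0.05 0.145 [256.30604239 166.88168634]
clip [277.71249144 197.83675738]
scene 0.05 0.1198 [248.63923604 177.36193676]
scene 0.05 0.1328 [248.56932731 174.37823549]
scene 0.05 0.145 [248.50300371 171.54754789]
scene -0.05 0.1198 [268.64864399 193.58397539]
scene -0.05 0.1328 [268.69241745 190.59029691]
scene -0.05 0.145 [268.73396182 187.74906657]
clip [249.03643699 179.07961738]
tipA [ 0.49811865 -0.04576148  0.13429977] clip [ 0.49313336 -0.04738276  0.11028725]
```

Emit:
{"op": "servo_tool", "data": {"moves": [[0, 0, 0.02, 0], [0, 0, 0.032, 0], [0, 0, 0.037, 0], [0, 0, 0.037, 0]]}}

```text
time: 3.15
tcp_pos: [0.5064, 0.0015, 0.1103]
ee_rot: [-3.128, 0.289, -0.001]
wrist_force: [0.4, -0.0, -0.1]
gripper_width: 0.0856
```

```bash
python3 st.py 4 wrist side
python3 - <<'E'
import cv2,numpy as np
a=cv2.imread('pics/side4.png')[145:205,245:305];b=cv2.imread('pics/wrist4.png')[170:330,220:420]
cv2.imwrite('pics/z4.png',np.hstack([cv2.resize(a,(400,400),interpolation=cv2.INTER_CUBIC),cv2.resize(b,(400,320))[:,:] if 0 else cv2.copyMakeBorder(cv2.resize(b,(400,320)),0,80,0,0,0)]))
E
```

```text
3.15 [0.50643432 0.00149425 0.11027591] [ 0.40097703 -0.02849736 -0.08796916] 0.08558370956503984 tooly [-1.83488667e-01 -9.83021823e-01 -7.20423329e-05] x [ 9.83021691e-01 -1.83488680e-01  5.09999018e-04] z [ 5.14559117e-04 -2.27598640e-05 -9.99999867e-01]
err tool xy m [-0.00056535  0.00063933]
```

View pics/z4.png

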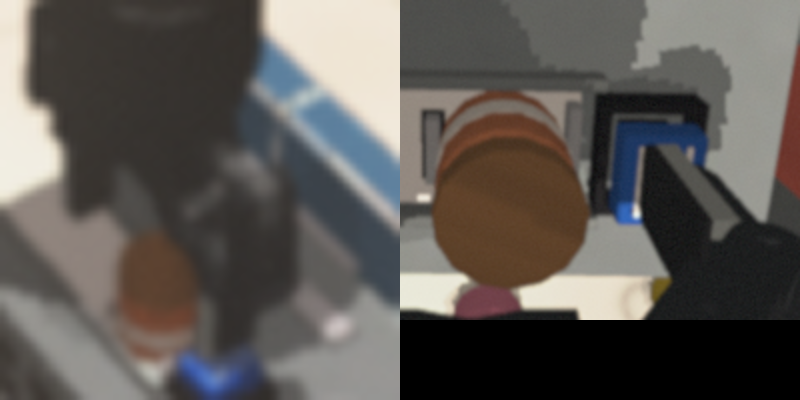

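Emit:
{"op": "servo_tool", "data": {"moves": [[0, 0, 0.008, 0], [0, 0, 0.014, 0], [0, 0, 0.02, 0], [0, 0, 0.0235, 0], [0, 0, 0.0235, 0]]}}

```text
time: 3.75
tcp_pos: [0.5073, 0.0016, 0.0998]
ee_rot: [-3.128, 0.289, -0.005]
wrist_force: [0.0, 0.8, 5.4]
gripper_width: 0.0852
```

```bash
python3 st.py 5 wrist side
```

```text
3.75 [0.50730678 0.00161747 0.09982726] [0.01246039 0.84591784 5.41251363] 0.08520726387163219 tooly [-1.83187072e-01 -9.83077816e-01 -7.10375528e-04] x [ 0.98307336 -0.18318838  0.00296276] z [ 3.04275496e-03  1.55612157e-04 -9.99995359e-01]
err tool xy m [-0.00164019  0.0009831 ]
```

View pics/wrist5.png

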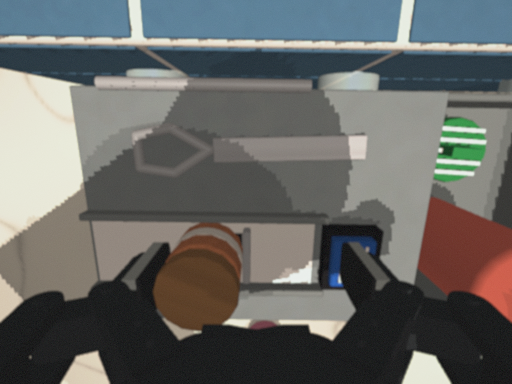

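Emit:
{"op": "servo_tool", "data": {"moves": [[0, 0, 0.003, 0], [0, 0, 0.006, 0], [0, 0, 0.006, 0], [0, 0, 0.006, 0]]}}

```text
time: 4.25
tcp_pos: [0.5076, 0.0017, 0.0988]
ee_rot: [-3.128, 0.289, -0.007]
wrist_force: [-4.8, 2.3, 12.3]
gripper_width: 0.0854
```

```bash
python3 st.py 6 wrist side scene
python3 - <<'E'
import cv2,numpy as np
from workcell import arm
for i in range(8): arm.read_camera('wrist')
c=arm.read_camera('wrist');o=arm.get_obs();print(o['time'],o['tcp_pos'],o['wrist_force'],o['gripper_width'])
w=c['image'][170:340,120:420];a=cv2.imread('pics/side6.png')[140:220,240:320];b=cv2.imread('pics/scene6.png')[140:220,210:290]
print(np.abs(c['image'].astype(int)-cv2.imread('pics/wrist6.png')).mean())
x=np.hstack([cv2.resize(a,(260,260)),cv2.resize(b,(260,260))]);x=np.uint8(255*(x/255.)**.7)
cv2.imwrite('pics/z6.png',np.vstack([cv2.resize(w,(520,300)),x]))
E
```

```text
4.25 [0.50761995 0.00165568 0.09880475] [-4.76757836  2.28433837 12.31162243] 0.0854363307551964 tooly [-1.83136992e-01 -9.83087068e-01 -8.11884344e-04] x [ 0.9830772  -0.18313879  0.00440432] z [ 4.47851373e-03 -8.44821396e-06 -9.99989971e-01]
err tool xy m [-0.0020805   0.00108725]
4.85 [0.5076322  0.001674   0.09882463] [-5.6243989   2.39708776 11.95744486] 0.08550476844852871
1.685914781358507
```

View pics/z6.png

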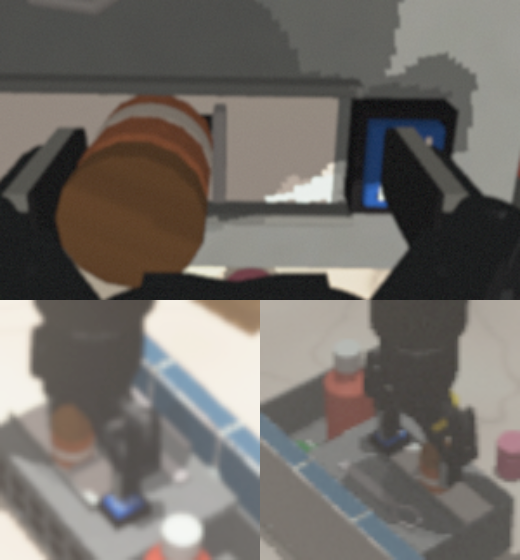

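```bash
python3 -c "
from workcell import arm
print(arm.close_job())"
```

```text
the job is handed in; nothing more can be done
None
```

I pressed the blue clip with one fingertip, and the other finger caught the brown, wooden-capped jar in its lane. I handed the job in while holding that pose, at about 4.9 s on the robot's clock.

- **Clip:** In the last check the push was steady at about 12 N, where 6 N brings it fully down. I worked out the fingertip height as about 104 mm, which matches fully down; that is not a direct reading of the clip's travel.
- **Jar:** It stood upright between the pusher and the stopping finger. The gripper opening stayed at 85 mm throughout, so the jar was never pinched.
- **Steadiness:** The pose and the forces held steady over the last 0.6 s before hand-in.
- **Everything else:** In the views I checked, the bottle, scrubber, scraper and look-alike jars had not moved. I did not measure this or look over the counter items again at the end.

**Two differences from plan:** While pressing, the tool drifted about 2 mm across the lane, giving a side force of about 6 N. I left it, because the fingertip was still on the clip. With the gripper open, the fingertips sat about 5 mm behind the tool point rather than 8 mm ahead of it; I measured this from the images and allowed for it before pressing.

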